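# Open the pool photometer case and hold the read dial

### The arm

A 7-joint arm with a two-finger parallel gripper is mounted at the origin on the work surface. World frame = base frame: x ahead of the robot, y to its left, z up, the work surface at z = 0. Lengths are in m, angles in rad, forces in N, time in s.
With the tool pointing down it reaches from about 0.425 to 0.875 m from the base axis. Payload 4.7 kg.
Tool frame: the origin (TCP) lies between the finger pads; the fingertips stand 22 mm ahead of it and the grasp point (between the pads) lies 3 mm ahead of it; z points along the fingers, y is the line along which they close (so a half turn about z gives the same grasp; the last joint's range is limited). The gripper opens to 87 mm and grips with 3 to 60 N. Pads are 19 mm wide; open, the fingers measure 117 mm over their backs; the gripper's body (75 mm by 190 mm) begins 51 mm behind the grasp point.
Start: joints at [1.348, 0.321, -0.07, 1.45, 0.023, 1.371, -0.057], TCP at [0.152, -0.632, 0.208] pointing down, gripper open.
Joint ranges: [-2.86, 2.86], [-0.3, 2.09], [-1.38, 1.24], [0.06, 2.45], [-1.56, 4.7], [0.09, 2.05], [-2.69, 2.69]. Speed limits (rad/s): [2.57, 2.57, 3.14, 3.14, 3.14, 3.14, 3.14].

### API

Orientations are given as a rotation vector (axis times angle).
In Python, from bench import ctrl gives the robot as it stands. The module is installed in compiled form; this text tells all that it offers.
- The arm moves only by the tool send_rows, never from a script. Its argument "motion" is a list of rows, each an object with "claw": the opening, from -1 (shut) to 1 (fully open); "slide": the shift along the tool's x, y, z in mm, a list of three; "delta_rot": the turn, a rotation vector about the tool's x, y, z in rad, a list of three. In form: [{"claw": claw, "slide": [x, y, z], "delta_rot": [ax, ay, az]}, ...]. A call has 1 to 5 rows; each row is the pose to reach, as a shift and turn from the pose commanded when the call began, along the tool's axes at that moment; what a row does not reach only later rows make up. A row lasts 1/10 s, in which the tool goes at most 50 mm and 8.59 degrees, less where a joint would pass 70% of its speed; a pose out of reach is approached as far as the arm can. A call with a gripper value outside its range is refused whole. The fingers move at their own pace and stop on an object; "grip_force" is the grip in N (left out, the last holds). Time passes only in rows, so rows that repeat a pose let the fingers close. It gives the time, the measured TCP pose, the force, the opening and the grip force at its end, in the units of the state.
- ctrl.get_state(): the state, without advancing time (a new reading comes with each control period).
- ctrl.get_image(name): name is "scene" or "top"; returns a dict with "color" (420x560x3 uint8, blue, green, red), "fx", "fy", "cx", "cy" (pixels), "pose" (4x4, takes a point from camera to world coordinates). Camera axes: x right, y down, z forward; pixel columns grow to the right and rows downward; lengths in m; the calibration is good to about 2 mm. A picture is of the moment at which its call begins. There is no depth.
- ctrl.close_job(): hands the job in; it is judged then, once.
The state is a dict: "time": time; "joint_positions": joint angles; "qd": joint speeds; "joint_torque": joint torques, N m; "position": TCP position; "tool_rot": TCP orientation; "ft_force": force on the tool from outside, world axes, zero at the start; "torque": the same for the moment, N m; "grip_width": opening from 0.0 (shut) to 1.0 (fully open); "grip_force": force on a finger pad.
Only numpy, scipy, OpenCV 4.12 (cv2) and the standard library are available. Lean on these libraries where they do the work, as an engineer would, in place of code of your own. Each camera call takes 0.05 s, during which the arm holds its last target. There are 200 camera calls.

### The job

Lift open the lid of the grey instrument case until it lies back on its stop and stays open by itself. Then, on the photometer inside, press the tab of the spring-return dial down past its first two clicks to the third and last one, and hold it down there: finish while still holding it pressed, for it springs back when let go. Leave the bottle, the duck, the tablet box and the hand-held meter alone.

Things in the scene. Friction and masses are not known exactly. Their poses are not given: they have to be found in the camera images.
- case: Grey plastic carrying case standing fixed on the table: open-topped lower half, outside 190 (its x) x 280 (its y) x 60 mm high, walls and floor 5 mm thick; its front (handle side) faces its own -x, the hinge runs along its rear (+x) top rim. Origin: centre of the underside, z up.
- lid (a joint): Hinge of the case's lid, rad: 0 shut, grows as it opens, 1.85 open on its stop (leaning back past upright). The lid is a grey shell 190 x 280 x 45 mm deep, 0.3 to 0.5 kg; the shut case is 105 mm high. Damped: let go below about 1.2 rad it sinks shut, beyond about 1.5 rad it sinks open to the stop by itself.
- lid_hinge (a point): Middle of the lid's hinge line, 60 mm above the table; the line runs along the case's y. The point turns with the lid (shut: its axes are those of the case).
- lid_handle (a point): Middle of the lid's grip bar: black round bar 12 mm thick, 120 mm long, parallel to the hinge, on two arms 50 mm out from the lid's front wall (44 mm free between bar and lid). 240 mm forward of the hinge line and, shut, 20 mm above it (80 mm above the table). Pinch it from above, fingers about 40 mm open, one on each side; it turns between the pads. The point turns with the lid.
- photometer: Black photometer lying fixed in the case, hidden until the lid is open: a 12 mm base plate 130 (its x) x 130 (its y) mm, with a block 50 mm high behind the dial. Origin: on its underside (5 mm above the table) straight below the dial's axis; axes parallel to the case's; the base plate reaches from 83 mm in front (-x) to 47 mm behind the origin.
- dial (a joint): Turn of the photometer's dial, rad: 0 at rest, grows as the tab is pressed down, clicks at 0.24, 0.48 and 0.72, end stop at 0.82. A spring always returns it to 0: about 0.20 N m at rest growing to 0.45 N m at the third click, the clicks add up to 0.13 N m, so pressing the tab takes about 2 to 11 N and it springs back from any click when let go.
- dial_axis (a point): Centre of the dial: a grey ribbed drum 52 mm in diameter, 50 mm wide, its axis level along the case's y, 60 mm above the table.
- dial_tab (a point): Point to press, mid upper face of the dial's tab, 60 mm from the axis; moves with the dial. The tab is a flat grey paddle 42 mm wide, 6 mm thick, its mid-plane through the axis, sticking out from the drum to the case's front (-x), ending 76 mm from the axis. At rest it points 0.38 rad above level, at the third click 0.34 rad below.
- bottle: Bystander: clear sample bottle, 60 mm in diameter, 130 mm high. Origin: centre of its underside.
- duck: Bystander: yellow toy duck, about 85 x 62 x 64 mm. Origin: centre of its underside.
- tablet_box: Bystander: flat clear box of test tablets, 70 x 110 x 24 mm. Origin: centre of its underside.
- meter: Bystander: black hand-held meter, 150 x 75 x 30 mm. Origin: centre of its underside.

How it is judged:
By the outcome, as a careful person would: the job done as asked, in the order asked, and still so for the second after the job is handed in, while the arm keeps its last pose, push and grip.
It also fails if it takes over 53 s, if anything falls off the work surface, if the arm or the gripper's body presses on something with over 40 N, if the wrist force passes 120 N, or if a joint passes its speed limit or range.

## Working session

There is one attempt and no reset: what is moved stays moved. The work goes in short steps, Python scripts to look and compute and a tool call to move; the robot and the scene stay as the last step left them, time stands still between calls to the robot, and variables do not carry over. Pictures are saved under pics/ and viewed, at most 10 in all, crops included, and the job is handed in when it is done.

Besides the shell and the picture viewer there is one more tool, called as name([rows], argument=value, ...), one row to a line, values as JSON. send_rows: Moves the arm, as the interface text tells. Its arguments: {"type":"object","properties":{"motion":{"type":"array","items":{"type":"object","properties":{"claw":{"type":"number"},"slide":{"type":"array","items":{"type":"number"}},"delta_rot":{"type":"array","items":{"type":"number"}}}}},"grip_force":{"type":"number"}},"required":["motion"]}

```bash
mkdir -p pics
python3 - <<'E'
from bench import ctrl
import cv2,numpy as np
s=ctrl.get_state(); print({k:np.round(v,3).tolist() for k,v in s.items()})
for n in("scene","top"):
    i=ctrl.get_image(n); cv2.imwrite(f"pics/{n}0.png",i["color"]); print(n,i["fx"],i["fy"],i["cx"],i["cy"]); print(np.round(i["pose"],4))
E
```

```text
{'time': 0.0, 'joint_positions': [1.348, 0.322, -0.07, 1.452, 0.023, 1.371, -0.057], 'qd': [0.0, -0.001, -0.001, 0.001, -0.0, -0.001, -0.002], 'joint_torque': [0.0, -49.128, -0.403, -31.252, -0.064, 0.044, 0.0], 'position': [0.152, -0.631, 0.207], 'tool_rot': [-3.118, -0.371, 0.001], 'ft_force': [0.572, -0.35, 0.123], 'torque': [-0.006, 0.038, 0.033], 'grip_force': 0.0, 'grip_width': 1.004}
scene 477.6609481778152 477.6609481778152 275.8270331389638 211.44863944552182
[[ 0.2056  0.8053 -0.5561  1.2093]
 [ 0.9786 -0.1723  0.1123 -0.1476]
 [-0.0054 -0.5673 -0.8235  1.1433]
 [ 0.      0.      0.      1.    ]]
top 398.6515111039188 398.6515111039188 277.03068230403807 202.09617817825566
[[-0.1319 -0.9708  0.2002  0.3288]
 [-0.9912  0.1302 -0.0218 -0.0129]
 [-0.0049 -0.2013 -0.9795  1.0346]
 [ 0.      0.      0.      1.    ]]
```

View pics/scene0.png

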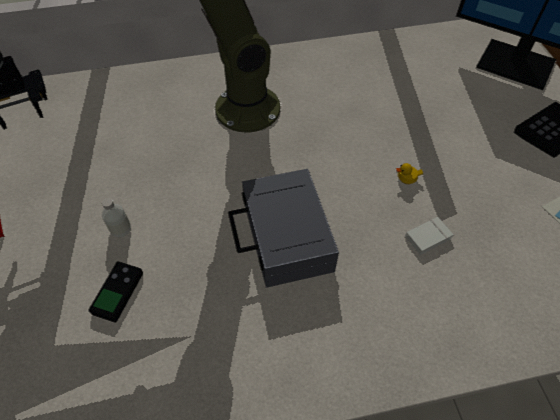

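View pics/top0.png

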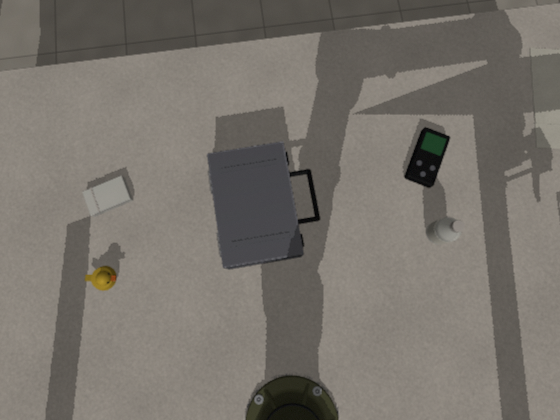

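The scene picture shows the shut case in the middle, with its handle facing world −y: bar ends at about (230,211) and (238,250). In the top picture the lid corners are near (208,155), (283,144), (301,257) and (224,268), and the bar ends near (311,170) and (318,221). The bystanders are all well away from the case.

```bash
cat > h.py <<'E'
from bench import ctrl
import cv2,numpy as np
from scipy.spatial.transform import Rotation as R
from scipy.optimize import least_squares
def proj(i,P):
    T=np.linalg.inv(i["pose"]); p=np.atleast_2d(P)@T[:3,:3].T+T[:3,3]
    return np.c_[i["fx"]*p[:,0]/p[:,2]+i["cx"], i["fy"]*p[:,1]/p[:,2]+i["cy"]]
def case2w(q,P):
    return np.atleast_2d(P)@R.from_euler('z',q[2]).as_matrix().T+[q[0],q[1],0]
def tool():
    s=ctrl.get_state(); return np.array(s["position"]),R.from_rotvec(s["tool_rot"]),s
E
python3 - <<'E'
from h import *
t=ctrl.get_image("top"); s=ctrl.get_image("scene")
M=np.array([[-.095,.14,.105],[-.095,-.14,.105],[.095,.14,.105],[.095,-.14,.105],[-.145,-.06,.08],[-.145,.06,.08]])
pt=np.array([[301,257],[283,144],[224,268],[208,155],[311,170],[318,221]])
ps=np.array([[243,181],[263,268],[307,171],[335,250],[238,250],[230,211]])
f=lambda q:np.r_[(proj(t,case2w(q,M))-pt).ravel(),(proj(s,case2w(q,M))-ps).ravel()]
r=least_squares(f,[.5,0,1.57],loss='soft_l1',x_scale=[.1,.1,.1]); q=r.x; print(q); print(np.round(f(q).reshape(-1,2),1).tolist())
out=[]
for i,(x0,y0) in((t,(195,120)),(s,(215,150))):
    im=cv2.resize(i["color"][y0:y0+170,x0:x0+140],None,fx=2.8,fy=2.8,interpolation=cv2.INTER_CUBIC)
    im=cv2.convertScaleAbs(im,alpha=1.8,beta=10)
    for u in proj(i,case2w(q,M)): cv2.drawMarker(im,tuple(((u-[x0,y0]+.5)*2.8).astype(int).tolist()),(0,0,255),0,9,1)
    out.append(im)
cv2.imwrite("pics/fit.png",np.hstack(out))
E
```

```text
[0.52195943 0.02045159 1.59546709]
[[2.7, -1.0], [1.3, -1.4], [-1.7, 1.0], [-0.4, -0.7], [-1.7, 3.3], [-0.2, -0.5], [-1.8, -1.1], [-0.1, -0.5], [0.4, -3.5], [2.3, 1.7], [-0.6, -0.9], [-0.8, 0.7]]
```

View pics/fit.png

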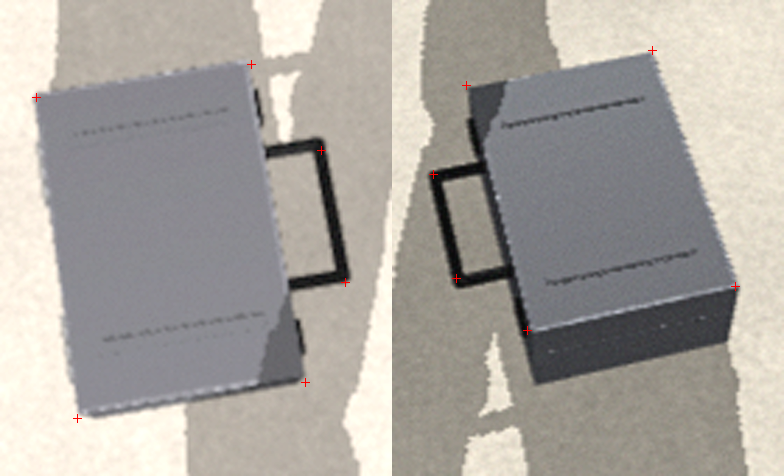

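The refined overlay shows the crosses within 3 px of the lid corners. The bar ends sit slightly farther from the robot than the fit predicts, so I'll refit with the finer pixel readings.

Run:
```python
from h import *
t=ctrl.get_image("top"); s=ctrl.get_image("scene")
M=np.array([[-.095,.14,.105],[-.095,-.14,.105],[.095,.14,.105],[.095,-.14,.105],[-.145,-.06,.08],[-.145,.06,.08]])
pt=np.array([[303.2,255.7],[283.9,142.9],[224.6,266.4],[208.6,154.3],[310,171.8],[318.6,219.3]])
ps=np.array([[241.8,180.7],[263.6,267.9],[307.9,168.6],[337.5,252.9],[239.3,250.7],[229.6,213.2]])
f=lambda q:np.r_[(proj(t,case2w(q,M))-pt).ravel(),(proj(s,case2w(q,M))-ps).ravel()]
r=least_squares(f,[.5,0,1.57],loss='soft_l1',x_scale=[.1,.1,.1]); q=r.x; print(q); print(np.round(f(q).reshape(-1,2),1).tolist())
# bar alone, per camera
g=lambda q:np.r_[f(q).reshape(-1,2)[[4,5,10,11]].ravel(),(q[2]-r.x[2])*300]
q2=least_squares(g,q).x
for k in(q,q2): print("bar",case2w(k,[[-.145,0,.08]]),"hinge",case2w(k,[[.095,0,.06]]),k)
def w(px,i,z):
    d=i["pose"][:3,:3]@[(px[0]-i["cx"])/i["fx"],(px[1]-i["cy"])/i["fy"],1]; o=i["pose"][:3,3]; return o+d*(z-o[2])/d[2]
print("bottle",w((443,232),t,.06),"meter",w((427,157),t,.03))
p,Rt,_=tool(); print("tool axes\n",Rt.as_matrix().round(3))
b=case2w(q2,[[-.145,0,.13]])[0]; print("to above bar, tool frame mm",Rt.inv().apply(b-p)*1e3)
Rd=R.from_matrix(np.c_[[-np.cos(q[2]+np.pi/2),-np.sin(q[2]+np.pi/2),0],[-np.cos(q[2]),-np.sin(q[2]),0],[0,0,-1]])
print("rot",(Rt.inv()*Rd).as_rotvec())
```

```text
[0.52466805 0.02017122 1.59673922]
[[0.5, -1.0], [0.3, -1.4], [-2.2, 1.4], [-1.1, -1.0], [-0.8, 0.4], [-0.8, 0.1], [-0.6, 0.0], [-0.5, 0.6], [-0.4, -0.4], [0.1, -0.3], [-1.8, -0.6], [-0.3, -0.7]]
bar [[ 0.52842934 -0.12477998  0.08      ]] hinge [[0.52220375 0.11513926 0.06      ]] [0.52466805 0.02017122 1.59673922]
bar [[ 0.52955079 -0.12475371  0.08      ]] hinge [[0.52324186 0.11516335 0.06      ]] [0.52573914 0.02019618 1.59708656]
bottle [ 0.3996087 -0.4282329  0.06     ] meter [ 0.60164474 -0.4419914   0.03      ]
tool axes
 [[ 0.972  0.235 -0.   ]
 [ 0.235 -0.972  0.001]
 [-0.    -0.001 -1.   ]]
to above bar, tool frame mm [ 485.54720573 -404.24799403   78.03099559]
rot [-6.15663467e-04  1.11871056e-04  2.10870724e-01]
```

send_rows([
  {"claw":1,"slide":[35,-29,-10],"delta_rot":[0,0,0]},
  {"claw":1,"slide":[70,-58,-20],"delta_rot":[0,0,0]},
  {"claw":1,"slide":[105,-87,-30],"delta_rot":[0,0,0]},
  {"claw":1,"slide":[140,-116,-40],"delta_rot":[0,0,0]},
  {"claw":1,"slide":[175,-145,-40],"delta_rot":[0,0,0]},
], grip_force=15)

```text
time: 0.8
position: [0.29, -0.4489, 0.2499]
tool_rot: [3.117, 0.371, 0.002]
ft_force: [0.5, -0.2, -0.7]
grip_width: 0.998
grip_force: 0.0
```

send_rows([
  {"claw":1,"slide":[35,-29,0],"delta_rot":[0,0,0]},
  {"claw":1,"slide":[70,-58,0],"delta_rot":[0,0,0]},
  {"claw":1,"slide":[105,-87,0],"delta_rot":[0,0,0]},
  {"claw":1,"slide":[140,-116,0],"delta_rot":[0,0,0]},
  {"claw":1,"slide":[175,-145,0],"delta_rot":[0,0,0]},
])

```text
time: 1.3
position: [0.4255, -0.2663, 0.2484]
tool_rot: [3.119, 0.371, 0.0]
ft_force: [0.4, 0.8, -0.5]
grip_width: 1.0
grip_force: 0.0
```

send_rows([
  {"claw":0.0,"slide":[33,-28,0],"delta_rot":[0,0,0.07]},
  {"claw":0.0,"slide":[67,-57,10],"delta_rot":[0,0,0.14]},
  {"claw":0.0,"slide":[100,-85,30],"delta_rot":[0,0,0.21]},
  {"claw":0.0,"slide":[135,-114,50],"delta_rot":[0,0,0.21]},
  {"claw":0.0,"slide":[135,-114,50],"delta_rot":[0,0,0.21]},
])

```text
time: 1.8
position: [0.5304, -0.1173, 0.1956]
tool_rot: [-3.136, -0.059, 0.003]
ft_force: [-0.9, 0.1, -0.1]
grip_width: 0.636
grip_force: 0.0
```

Run:
```python
from h import *
t=ctrl.get_image("top"); s=ctrl.get_image("scene")
p,Rt,st=tool(); print(p,Rt.as_matrix().round(3).tolist(),st["grip_width"],st["time"])
tip=p+Rt.apply([0,0,.022]); out=[]
for i,(x0,y0) in((t,(245,120)),(s,(180,130))):
    im=cv2.resize(i["color"][y0:y0+150,x0:x0+130],None,fx=3,fy=3,interpolation=cv2.INTER_CUBIC)
    im=cv2.convertScaleAbs(im,alpha=1.8,beta=10)
    for P,c in((tip,(0,0,255)),([.5295,-.1248,.08],(0,255,0))):
        u=proj(i,P)[0]; cv2.drawMarker(im,tuple(((u-[x0,y0]+.5)*3).astype(int).tolist()),c,0,9,1)
    out.append(im)
cv2.imwrite("pics/above.png",np.hstack(out))
```

```text
[ 0.52909172 -0.12407352  0.19750564] [[1.0, 0.03, -0.001], [0.03, -1.0, 0.001], [-0.001, -0.001, -1.0]] 0.5499367914591914 1.9
```

View pics/above.png

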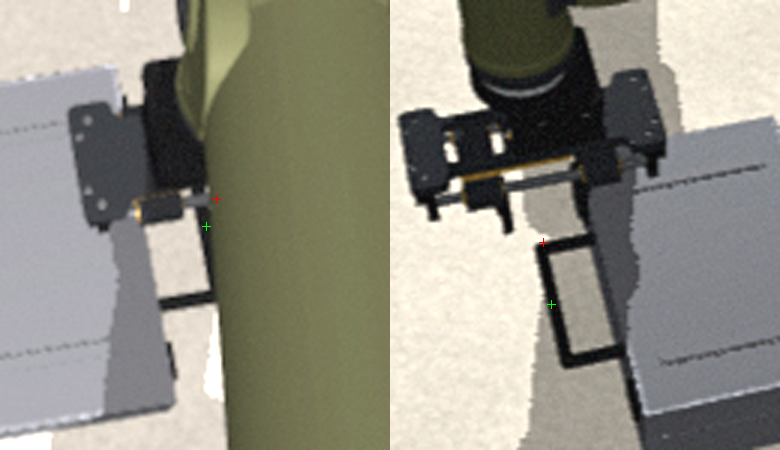

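The fingers are about 45 mm open and sit over the bar; in both pictures the green cross (my bar estimate) lies on it. Next I descend and grip.

send_rows([
  {"claw":0.0,"slide":[0,0,35],"delta_rot":[0,0,0]},
  {"claw":0.0,"slide":[0,0,70],"delta_rot":[0,0,0]},
  {"claw":0.0,"slide":[0,0,95],"delta_rot":[0,0,0]},
  {"claw":0.0,"slide":[0,0,114],"delta_rot":[0,0,0]},
  {"claw":0.0,"slide":[0,0,114],"delta_rot":[0,0,0]},
])

```text
time: 2.4
position: [0.5265, -0.1271, 0.082]
tool_rot: [-3.141, -0.038, 0.007]
ft_force: [-0.5, -0.3, 0.1]
grip_width: 0.498
grip_force: 0.0
```

send_rows([
  {"claw":-1,"slide":[0,0,0],"delta_rot":[0,0,0]},
  {"claw":-1,"slide":[0,0,0],"delta_rot":[0,0,0]},
  {"claw":-1,"slide":[0,0,0],"delta_rot":[0,0,0]},
  {"claw":-1,"slide":[0,0,0],"delta_rot":[0,0,0]},
  {"claw":-1,"slide":[0,0,0],"delta_rot":[0,0,0]},
], grip_force=20)

```text
time: 2.9
position: [0.5295, -0.1255, 0.0847]
tool_rot: [3.141, 0.042, 0.001]
ft_force: [-0.4, 0.1, -0.2]
grip_width: 0.132
grip_force: 0.0
```

Run:
```python
import numpy as np
f=lambda t:np.array([-(240-(240*np.cos(t)-20*np.sin(t))),-(240*np.sin(t)+20*np.cos(t)-20)])
for a in np.arange(0,1.75,.35): print([np.round(f(a+.07*k)-f(a)).astype(int).tolist() for k in range(1,6)])
```

```text
[[-2, -17], [-5, -33], [-9, -50], [-15, -66], [-21, -81]]
[[-8, -15], [-16, -30], [-26, -43], [-36, -56], [-48, -69]]
[[-12, -12], [-25, -22], [-39, -32], [-54, -41], [-69, -48]]
[[-16, -7], [-31, -12], [-48, -16], [-64, -20], [-81, -22]]
[[-17, -1], [-34, -1], [-50, 1], [-67, 4], [-84, 7]]
```

send_rows([
  {"claw":-1,"slide":[0,-2,-17],"delta_rot":[0,0,0]},
  {"claw":-1,"slide":[0,-5,-33],"delta_rot":[0,0,0]},
  {"claw":-1,"slide":[0,-9,-50],"delta_rot":[0,0,0]},
  {"claw":-1,"slide":[0,-15,-66],"delta_rot":[0,0,0]},
  {"claw":-1,"slide":[0,-21,-81],"delta_rot":[0,0,0]},
])

```text
time: 3.4
position: [0.5287, -0.1041, 0.1661]
tool_rot: [3.141, 0.042, 0.001]
ft_force: [0.5, 0.5, -0.9]
grip_width: 0.002
grip_force: 0.0
```

The grip closed on nothing, so I'll look.

Run:
```python
from h import *
t=ctrl.get_image("top"); s=ctrl.get_image("scene")
p,Rt,st=tool(); print(p,st["grip_width"],st["ft_force"])
tip=p+Rt.apply([0,0,.022]); out=[]
for i,(x0,y0) in((t,(245,120)),(s,(180,130))):
    im=cv2.resize(i["color"][y0:y0+150,x0:x0+130],None,fx=3,fy=3,interpolation=cv2.INTER_CUBIC)
    im=cv2.convertScaleAbs(im,alpha=1.8,beta=10)
    for P,c in((tip,(0,0,255)),([.5295,-.1248,.08],(0,255,0))):
        u=proj(i,P)[0]; cv2.drawMarker(im,tuple(((u-[x0,y0]+.5)*3).astype(int).tolist()),c,0,9,1)
    out.append(im)
cv2.imwrite("pics/miss.png",np.hstack(out))
```

```text
[ 0.53021521 -0.10333905  0.16755023] 0.006243590930025472 [-0.14506526  0.90386826  0.51136356]
```

View pics/miss.png

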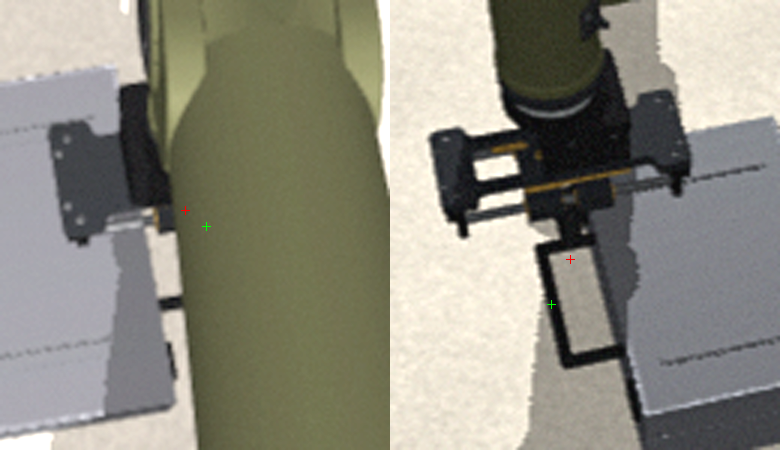

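The bar is untouched and the lid is still shut. The pads had only just reached the bar (11.5 mm opening, no grip force) when I lifted, so they slid off it. I'll retry a little lower and close for longer.

send_rows([
  {"claw":0.0,"slide":[0,10,0],"delta_rot":[0,0,0]},
  {"claw":0.0,"slide":[0,21,0],"delta_rot":[0,0,0]},
  {"claw":0.0,"slide":[0,21,0],"delta_rot":[0,0,0]},
  {"claw":0.0,"slide":[0,21,0],"delta_rot":[0,0,0]},
  {"claw":0.0,"slide":[0,21,0],"delta_rot":[0,0,0]},
])

```text
time: 4.0
position: [0.5289, -0.1253, 0.1646]
tool_rot: [-3.141, -0.042, 0.001]
ft_force: [-0.6, -0.4, 0.4]
grip_width: 0.378
grip_force: 0.0
```

send_rows([
  {"claw":0.0,"slide":[0,0,10],"delta_rot":[0,0,0]},
  {"claw":0.0,"slide":[0,0,40],"delta_rot":[0,0,0]},
  {"claw":0.0,"slide":[0,0,70],"delta_rot":[0,0,0]},
  {"claw":0.0,"slide":[0,0,89],"delta_rot":[0,0,0]},
  {"claw":0.0,"slide":[0,0,89],"delta_rot":[0,0,0]},
])

```text
time: 4.5
position: [0.5263, -0.1244, 0.0726]
tool_rot: [-3.139, -0.043, 0.01]
ft_force: [-0.5, -0.3, 0.1]
grip_width: 0.499
grip_force: 0.0
```

send_rows([
  {"claw":-1,"slide":[0,0,0],"delta_rot":[0,0,0]},
  {"claw":-1,"slide":[0,0,0],"delta_rot":[0,0,0]},
  {"claw":-1,"slide":[0,0,0],"delta_rot":[0,0,0]},
  {"claw":-1,"slide":[0,0,0],"delta_rot":[0,0,0]},
  {"claw":-1,"slide":[0,0,0],"delta_rot":[0,0,0]},
], grip_force=25)

```text
time: 5.0
position: [0.5295, -0.1256, 0.0767]
tool_rot: [3.141, 0.042, 0.002]
ft_force: [-0.3, -0.8, 0.7]
grip_width: 0.128
grip_force: 0.0
```

send_rows([
  {"claw":-1,"slide":[0,0,0],"delta_rot":[0,0,0]},
  {"claw":-1,"slide":[0,0,0],"delta_rot":[0,0,0]},
  {"claw":-1,"slide":[0,0,0],"delta_rot":[0,0,0]},
  {"claw":-1,"slide":[0,0,0],"delta_rot":[0,0,0]},
])

```text
time: 5.4
position: [0.5291, -0.1254, 0.0761]
tool_rot: [3.141, 0.042, -0.0]
ft_force: [0.4, -0.3, -0.3]
grip_width: 0.003
grip_force: 0.0
```

Run:
```python
from h import *
s=ctrl.get_image("scene")
p,Rt,st=tool(); print(p,st["grip_width"],st["joint_positions"])
x0,y0,z=195,150,6
im=cv2.resize(s["color"][y0:y0+100,x0:x0+130],None,fx=z,fy=z,interpolation=cv2.INTER_CUBIC)
im=cv2.convertScaleAbs(im,alpha=2.5,beta=20)
for P,c in((p+Rt.apply([0,0,.022]),(0,0,255)),(p+Rt.apply([0,0,-.048]),(255,0,255)),(p+Rt.apply([0,.095,-.048]),(255,0,255)),(p+Rt.apply([0,-.095,-.048]),(255,0,255)),([.5295,-.1248,.08],(0,255,0))):
    u=proj(s,P)[0]; cv2.drawMarker(im,tuple(((u-[x0,y0]+.5)*z).astype(int).tolist()),c,0,13,2)
cv2.imwrite("pics/close.png",im)
```

```text
[ 0.52912798 -0.12536303  0.07609441] 0.0027672479592213686 [ 0.69649769  0.25084224 -0.57563969  1.85528434  0.1538732   1.07963193
 -1.48172777]
```

View pics/close.png

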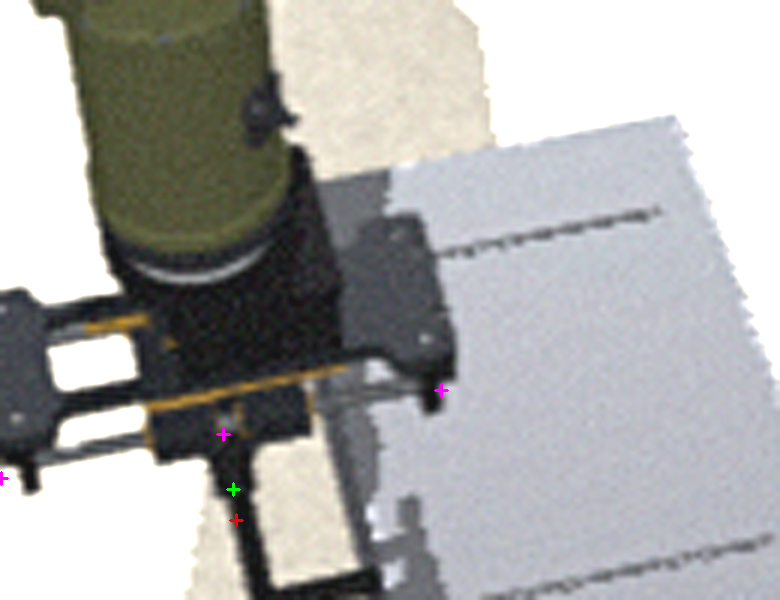

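Run:
```python
from h import *
t=ctrl.get_image("top"); s=ctrl.get_image("scene")
pt=np.array([[310,171.8],[318.6,219.3],[208.6,154.3],[283.9,142.9],[303.2,255.7]]);ps=np.array([[239.3,250.7],[229.6,213.2],[337.5,252.9],[263.6,267.9],[241.8,180.7]])
K=lambda i:np.array([[i["fx"],0,i["cx"]],[0,i["fy"],i["cy"]],[0,0,1]])@np.linalg.inv(i["pose"])[:3]
X=cv2.triangulatePoints(K(t),K(s),pt.T,ps.T); print((X[:3]/X[3]).T.round(4))
p=np.array([.152,-.632,.2075]); Rt=R.from_rotvec([-3.118,-.371,.001])
a=cv2.imread("pics/scene0.png"); z=8
im=cv2.convertScaleAbs(cv2.resize(a[40:140,0:60],None,fx=6,fy=6,interpolation=cv2.INTER_CUBIC),alpha=2,beta=10)
P=[p+Rt.apply([x,y,.022]) for x in(-.0095,.0095) for y in(-.0435,.0435,-.0585,.0585)]+[p+Rt.apply([x,y,-.048]) for x in(-.0375,.0375) for y in (-.095,.095)]
for k,u in enumerate(proj(s,P)): cv2.drawMarker(im,tuple(((u-[0,40]+.5)*6).astype(int).tolist()),(0,0,255) if k<8 else (255,0,255),0,9,1)
n=cv2.convertScaleAbs(s["color"][90:290,150:360],alpha=2,beta=10)
n=cv2.resize(n,None,fx=2,fy=2)
for u in proj(s,[[0,0,0],[.1,0,0]]): print(u)
out=np.zeros((600,780,3),np.uint8); out[:,:360]=im; out[:400,360:780]=n
cv2.imwrite("pics/start.png",out)
```

```text
[[ 0.59   -0.1217  0.079 ]
 [ 0.4689 -0.1269  0.0777]
 [ 0.6608  0.1183  0.1011]
 [ 0.6645 -0.0697  0.1027]
 [ 0.3853 -0.0768  0.1023]]
[247.11093086 108.7276391 ]
[252.33259872 129.52287623]
```

View pics/start.png

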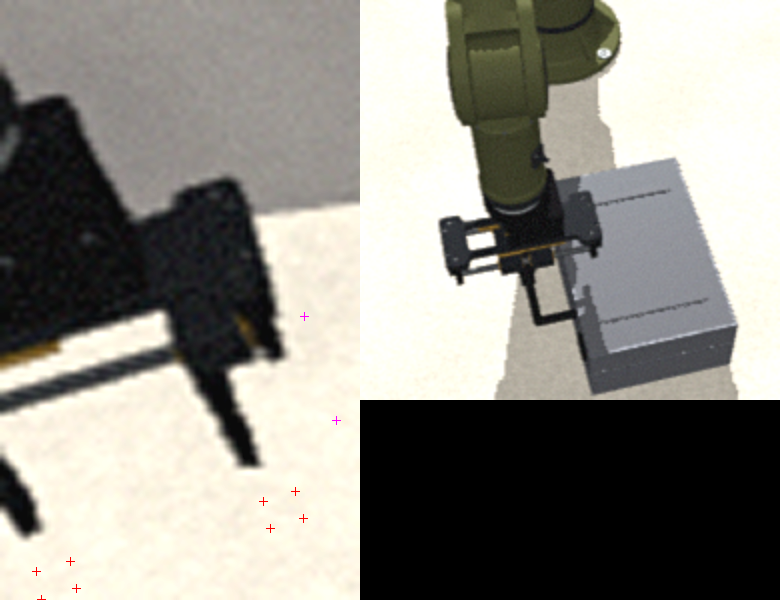

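The camera is right: the base projects where it should, and the bar triangulates to z ≈ 0.079. The gripper itself appears about 5–8 px up and left of where the reported TCP puts it. I'll estimate that offset from the fingertip pixels: start tips at (41.7,117.5) and (5,128.7), and the left tip above the bar at (219.3,207.3).

Run:
```python
from h import *
s=ctrl.get_image("scene")
p0=np.array([.152,-.632,.2075]); R0=R.from_rotvec([-3.118,-.371,.001])
p1=np.array([.5291,-.1245,.1975]); R1=R.from_rotvec([3.141,.045,0])
for w in(.0435,.048):
  # tool +y ~ world -y (left in scene)
  obs=[(p0,R0,[0,-w,.022],(41.7,117.5)),(p0,R0,[0,w,.022],(5,128.7)),(p1,R1,[0,.024+w-.0435,.022],(219.3,207.3)),(p1,R1,[0,-.024-w+.0435,.022],(245,202.5))]
  for name,g in(("world",lambda p,r,o,d:p+r.apply(o)+d),("tool",lambda p,r,o,d:p+r.apply(np.array(o)+d))):
    f=lambda d:np.concatenate([proj(s,g(p,r,o,d))[0]-u for p,r,o,u in obs])
    q=least_squares(f,np.zeros(3)); print(w,name,(q.x*1e3).round(1),q.fun.round(1))
  f=lambda d:np.concatenate([proj(s,p+r.apply(o)+[0,0,d[0]])[0]-u for p,r,o,u in obs]); q=least_squares(f,[0.]); print("z only",q.x,q.fun.round(1))
  f=lambda d:np.concatenate([proj(s,p+r.apply(o)+[d[0],d[1],0])[0]-u for p,r,o,u in obs]); q=least_squares(f,[0.,0]); print("xy only",q.x,q.fun.round(1))
  print(f([0,0]).round(1))
```

```text
0.0435 world [14.5  6.1 41.1] [-1.9  0.4  1.4 -0.6  3.2 -0.4 -2.7  0.5]
0.0435 tool [ 18.8  -4.5 -45.2] [-1.6 -0.1  1.6 -1.1  2.8  0.1 -3.   1. ]
z only [0.02584723] [-1.6  1.1  2.3 -0.1  0.4 -1.1 -5.8 -0.1]
xy only [-0.01943109 -0.00210438] [ 1.9  3.1  6.6  1.7 -0.5 -1.2 -7.2 -0.1]
[ 2.2  7.9  6.7  6.6  1.5  5.  -5.   6. ]
0.048 world [12.9  5.8 39.3] [-0.  -0.  -0.1 -0.   1.1 -0.1 -1.   0.1]
0.048 tool [ 16.1  -4.3 -42.3] [ 0.3 -0.5  0.1 -0.5  0.8  0.3 -1.3  0.5]
z only [0.02562827] [ 0.1  0.7  0.6  0.5 -1.4 -0.7 -3.9 -0.4]
xy only [-0.01955426 -0.00203223] [ 3.6  2.6  4.9  2.2 -2.2 -0.9 -5.4 -0.5]
[ 3.9  7.4  5.   7.1 -0.3  5.3 -3.3  5.6]
```

A pure height offset of about +26 mm or more fits: the fingers really are higher than reported, so they closed above the bar. I'll touch the bar top gently with the closed fingertips to measure the offset.

send_rows([
  {"claw":-1,"slide":[0,0,2],"delta_rot":[0,0,0]},
  {"claw":-1,"slide":[0,0,4],"delta_rot":[0,0,0]},
  {"claw":-1,"slide":[0,0,4],"delta_rot":[0,0,0]},
])

```text
time: 5.9
position: [0.5292, -0.1254, 0.0721]
tool_rot: [3.141, 0.042, -0.0]
ft_force: [0.7, 0.5, 0.0]
grip_width: 0.007
grip_force: 0.1
```

send_rows([
  {"claw":-1,"slide":[0,0,2],"delta_rot":[0,0,0]},
  {"claw":-1,"slide":[0,0,4],"delta_rot":[0,0,0]},
  {"claw":-1,"slide":[0,0,4],"delta_rot":[0,0,0]},
])

```text
time: 6.2
position: [0.5294, -0.1255, 0.0715]
tool_rot: [3.14, 0.042, -0.001]
ft_force: [-8.7, 1.4, 22.3]
grip_width: 0.008
grip_force: 11.3
```

Contact at reported z ≈ 0.072, where the bar top is 0.086. So the tool sits about 36 mm higher than reported, which agrees with the picture fit. I'll back off, open, and grasp at reported z ≈ 0.047.

send_rows([
  {"claw":-1,"slide":[0,0,-12],"delta_rot":[0,0,0]},
  {"claw":0.1,"slide":[0,0,-12],"delta_rot":[0,0,0]},
  {"claw":0.1,"slide":[0,0,-12],"delta_rot":[0,0,0]},
  {"claw":0.1,"slide":[0,0,-12],"delta_rot":[0,0,0]},
  {"claw":0.1,"slide":[0,0,-12],"delta_rot":[0,0,0]},
])

```text
time: 6.7
position: [0.5286, -0.1253, 0.0793]
tool_rot: [-3.141, -0.042, 0.002]
ft_force: [-0.5, -0.6, 0.3]
grip_width: 0.283
grip_force: 0.0
```

send_rows([
  {"claw":0.1,"slide":[0,0,0],"delta_rot":[0,0,0]},
  {"claw":0.1,"slide":[0,0,0],"delta_rot":[0,0,0]},
  {"claw":0.1,"slide":[0,0,0],"delta_rot":[0,0,0]},
  {"claw":0.1,"slide":[0,0,6],"delta_rot":[0,0,0]},
  {"claw":0.1,"slide":[0,0,12],"delta_rot":[0,0,0]},
])

```text
time: 7.2
position: [0.5292, -0.1255, 0.0678]
tool_rot: [3.141, 0.042, 0.0]
ft_force: [-0.6, 0.0, -0.2]
grip_width: 0.545
grip_force: 0.0
```

send_rows([
  {"claw":0.1,"slide":[0,0,6],"delta_rot":[0,0,0]},
  {"claw":0.1,"slide":[0,0,11],"delta_rot":[0,0,0]},
])

```text
time: 7.4
position: [0.5287, -0.1253, 0.0562]
tool_rot: [-3.141, -0.042, 0.001]
ft_force: [-0.1, 0.2, 0.4]
grip_width: 0.555
grip_force: 0.0
```

Straddling freely. Now down the last 9 mm, then close and wait.

send_rows([
  {"claw":0.1,"slide":[0,0,5],"delta_rot":[0,0,0]},
  {"claw":0.1,"slide":[0,0,9],"delta_rot":[0,0,0]},
  {"claw":0.1,"slide":[0,0,9],"delta_rot":[0,0,0]},
])

```text
time: 7.7
position: [0.5286, -0.1253, 0.0474]
tool_rot: [-3.141, -0.042, 0.002]
ft_force: [-0.4, -0.2, -0.8]
grip_width: 0.552
grip_force: 0.0
```

send_rows([
  {"claw":-1,"slide":[0,0,0],"delta_rot":[0,0,0]},
  {"claw":-1,"slide":[0,0,0],"delta_rot":[0,0,0]},
  {"claw":-1,"slide":[0,0,0],"delta_rot":[0,0,0]},
  {"claw":-1,"slide":[0,0,0],"delta_rot":[0,0,0]},
  {"claw":-1,"slide":[0,0,0],"delta_rot":[0,0,0]},
], grip_force=20)

```text
time: 8.2
position: [0.5292, -0.1254, 0.0483]
tool_rot: [3.141, 0.042, 0.0]
ft_force: [-0.2, 0.1, -0.3]
grip_width: 0.184
grip_force: 0.0
```

send_rows([
  {"claw":-1,"slide":[0,0,0],"delta_rot":[0,0,0]},
  {"claw":-1,"slide":[0,0,0],"delta_rot":[0,0,0]},
  {"claw":-1,"slide":[0,0,0],"delta_rot":[0,0,0]},
  {"claw":-1,"slide":[0,0,0],"delta_rot":[0,0,0]},
])

```text
time: 8.6
position: [0.5292, -0.1242, 0.0482]
tool_rot: [-3.14, -0.043, 0.0]
ft_force: [-0.7, 4.9, 1.7]
grip_width: 0.128
grip_force: 20.0
```

Gripped: opening about 11 mm, 20 N. Now lift along the arc.

send_rows([
  {"claw":-1,"slide":[0,-2,-17],"delta_rot":[0,0,0]},
  {"claw":-1,"slide":[0,-5,-33],"delta_rot":[0,0,0]},
  {"claw":-1,"slide":[0,-9,-50],"delta_rot":[0,0,0]},
  {"claw":-1,"slide":[0,-15,-66],"delta_rot":[0,0,0]},
  {"claw":-1,"slide":[0,-21,-81],"delta_rot":[0,0,0]},
])

```text
time: 9.1
position: [0.5284, -0.1033, 0.1295]
tool_rot: [-3.14, -0.043, 0.001]
ft_force: [1.6, 4.9, -5.9]
grip_width: 0.13
grip_force: 20.0
```

send_rows([
  {"claw":-1,"slide":[0,-8,-15],"delta_rot":[0,0,0]},
  {"claw":-1,"slide":[0,-16,-30],"delta_rot":[0,0,0]},
  {"claw":-1,"slide":[0,-26,-43],"delta_rot":[0,0,0]},
  {"claw":-1,"slide":[0,-36,-56],"delta_rot":[0,0,0]},
  {"claw":-1,"slide":[0,-48,-69],"delta_rot":[0,0,0]},
])

```text
time: 9.6
position: [0.5267, -0.057, 0.199]
tool_rot: [3.14, 0.04, -0.002]
ft_force: [-1.3, 0.6, -3.5]
grip_width: 0.123
grip_force: 20.0
```

send_rows([
  {"claw":-1,"slide":[0,-12,-12],"delta_rot":[0,0,0]},
  {"claw":-1,"slide":[0,-25,-22],"delta_rot":[0,0,0]},
  {"claw":-1,"slide":[0,-39,-32],"delta_rot":[0,0,0]},
  {"claw":-1,"slide":[0,-54,-41],"delta_rot":[0,0,0]},
  {"claw":-1,"slide":[0,-69,-48],"delta_rot":[0,0,0]},
])

```text
time: 10.1
position: [0.5248, 0.0104, 0.2485]
tool_rot: [3.136, 0.038, -0.001]
ft_force: [-6.3, -4.0, 5.6]
grip_width: 0.131
grip_force: 20.1
```

send_rows([
  {"claw":-1,"slide":[0,-16,-7],"delta_rot":[0,0,0]},
  {"claw":-1,"slide":[0,-31,-12],"delta_rot":[0,0,0]},
  {"claw":-1,"slide":[0,-48,-16],"delta_rot":[0,0,0]},
  {"claw":-1,"slide":[0,-64,-20],"delta_rot":[0,0,0]},
  {"claw":-1,"slide":[0,-81,-22],"delta_rot":[0,0,0]},
])

```text
time: 10.6
position: [0.5223, 0.0937, 0.2701]
tool_rot: [3.139, 0.041, -0.001]
ft_force: [-6.1, -1.5, 0.8]
grip_width: 0.128
grip_force: 20.0
```

send_rows([
  {"claw":-1,"slide":[0,-17,-1],"delta_rot":[0,0,0]},
  {"claw":-1,"slide":[0,-34,-1],"delta_rot":[0,0,0]},
  {"claw":-1,"slide":[0,-50,1],"delta_rot":[0,0,0]},
  {"claw":-1,"slide":[0,-67,4],"delta_rot":[0,0,0]},
  {"claw":-1,"slide":[0,-76,5],"delta_rot":[0,0,0]},
])

```text
time: 11.1
position: [0.5201, 0.1717, 0.2638]
tool_rot: [3.141, 0.046, -0.001]
ft_force: [-3.8, -0.1, -0.8]
grip_width: 0.129
grip_force: 20.0
```

Lid is at about 1.72 rad. Release, rise, and retreat toward −y while turning the tool for the press.

send_rows([
  {"claw":1,"slide":[0,0,0],"delta_rot":[0,0,0]},
  {"claw":1,"slide":[0,0,0],"delta_rot":[0,0,0]},
  {"claw":1,"slide":[0,0,0],"delta_rot":[0,0,0]},
  {"claw":1,"slide":[0,0,-15],"delta_rot":[0,0,0]},
  {"claw":1,"slide":[0,0,-50],"delta_rot":[0,0,0]},
])

```text
time: 11.6
position: [0.5204, 0.1678, 0.3122]
tool_rot: [3.14, 0.039, -0.007]
ft_force: [0.5, 0.3, -0.3]
grip_width: 0.496
grip_force: 0.0
```

send_rows([
  {"claw":1,"slide":[0,20,-30],"delta_rot":[0,0,0]},
  {"claw":1,"slide":[0,65,-30],"delta_rot":[0,0,0]},
  {"claw":1,"slide":[0,110,-20],"delta_rot":[0,0,0]},
  {"claw":-1,"slide":[0,155,0],"delta_rot":[0,0,0]},
  {"claw":-1,"slide":[0,200,0],"delta_rot":[0,0,0]},
])

```text
time: 12.1
position: [0.5256, -0.0333, 0.3125]
tool_rot: [3.14, 0.04, -0.002]
ft_force: [0.5, 0.2, -0.1]
grip_width: 0.746
grip_force: 0.0
```

send_rows([
  {"claw":-1,"slide":[0,45,0],"delta_rot":[0,0,-0.14]},
  {"claw":-1,"slide":[0,90,0],"delta_rot":[0,0,-0.28]},
  {"claw":-1,"slide":[0,135,0],"delta_rot":[0,0,-0.42]},
  {"claw":-1,"slide":[0,180,0],"delta_rot":[0,0,-0.56]},
  {"claw":-1,"slide":[0,220,0],"delta_rot":[0,0,-0.7]},
])

```text
time: 12.6
position: [0.5321, -0.2542, 0.3147]
tool_rot: [2.933, 1.12, 0.001]
ft_force: [-0.3, 0.5, 0.6]
grip_width: 0.313
grip_force: 0.0
```

send_rows([
  {"claw":-1,"slide":[0,0,0],"delta_rot":[0,0,-0.14]},
  {"claw":-1,"slide":[0,0,0],"delta_rot":[0,0,-0.28]},
  {"claw":-1,"slide":[0,0,0],"delta_rot":[0,0,-0.42]},
  {"claw":-1,"slide":[0,0,0],"delta_rot":[0,0,-0.56]},
  {"claw":-1,"slide":[0,0,0],"delta_rot":[0,0,-0.7]},
])

```text
time: 13.1
position: [0.5325, -0.2516, 0.3146]
tool_rot: [2.37, 2.059, 0.0]
ft_force: [-0.5, 0.1, -0.1]
grip_width: 0.007
grip_force: 0.0
```

Run:
```python
from h import *
t=ctrl.get_image("top"); s=ctrl.get_image("scene")
p,Rt,st=tool(); print(p,Rt.as_matrix().round(3).tolist(),st["grip_width"],st["time"],np.round(st["joint_positions"],2))
a=[cv2.convertScaleAbs(cv2.resize(i["color"][y:y+175,x:x+130],None,fx=3,fy=3,interpolation=cv2.INTER_CUBIC),alpha=2,beta=20) for i,x,y in((t,190,110),(s,230,130))]
cv2.imwrite("pics/open.png",np.hstack(a))
```

```text
[ 0.53248847 -0.25149847  0.31443633] [[0.145, 0.989, 0.001], [0.989, -0.145, -0.001], [-0.001, 0.001, -1.0]] 0.009092630004919871 13.2 [ 0.91  0.21 -0.6   1.42  0.12  1.55  0.16]
```

View pics/open.png

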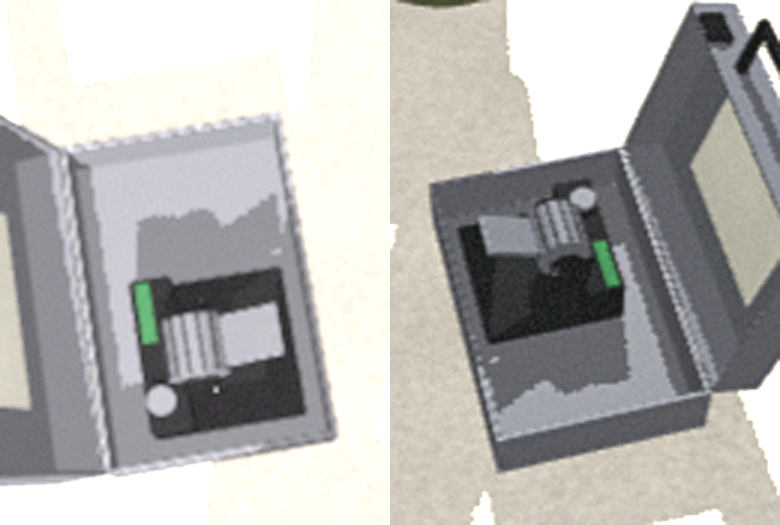

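The lid lies back open. In the top crop the tab's outer corners are at about (277,303) and (284,352), in the scene crop at (480,217) and (485,250), and the plate's front corners are clear too. I'll fit the dial position from these.

Run:
```python
from h import *
t=ctrl.get_image("top"); s=ctrl.get_image("scene")
q=np.array([.5257,.0202,1.597])
M=np.array([[-.0695,-.021,.091],[-.0695,.021,.091],[-.083,-.065,.017],[-.083,.065,.017]])
pt=np.array([[282.3,211],[284.7,227.3],[283.7,200],[291.7,247.3]]);ps=np.array([[261.7,213.3],[260,202.3],[263.3,244],[253.3,206]])
f=lambda d:np.r_[(proj(t,case2w(q,M+[d[0],d[1],0]))-pt).ravel(),(proj(s,case2w(q,M+[d[0],d[1],0]))-ps).ravel()]
d=least_squares(f,[.02,.02],loss='soft_l1').x; print("dial in case",d,f(d).reshape(-1,2).round(1).tolist())
K=lambda i:np.array([[i["fx"],0,i["cx"]],[0,i["fy"],i["cy"]],[0,0,1]])@np.linalg.inv(i["pose"])[:3]
X=cv2.triangulatePoints(K(t),K(s),pt.T,ps.T); print((X[:3]/X[3]).T.round(4)); print(case2w(q,M+[d[0],d[1],0]))
for r in(.055,.060): print("press xy",r,case2w(q,[[d[0]-r,d[1],.06]]))
p,Rt,_=tool(); tgt=case2w(q,[[d[0]-.057,d[1],.06]])[0]
print("slide mm",Rt.inv().apply(np.r_[tgt[:2],p[2]]-p)*1e3)
ty=Rt.as_matrix()[:,1]; print("yaw left (tool z)",np.arctan2(ty[1],ty[0])-np.arctan2(np.sin(q[2]-np.pi/2),np.cos(q[2]-np.pi/2)))
# tip as seen now
a=s["color"]; print(proj(s,[p+Rt.apply([0,0,.022]),p+Rt.apply([0,0,-.014])]))
u,v=proj(s,p+Rt.apply([0,0,-.014]))[0].astype(int)
cv2.imwrite("pics/tip.png",cv2.convertScaleAbs(cv2.resize(a[v-40:v+40,u-50:u+50],None,fx=6,fy=6,interpolation=cv2.INTER_CUBIC),alpha=2,beta=20)); print(u-50,v-40)
```

```text
dial in case [0.00881717 0.04840942] [[-1.1, -0.5], [-0.7, 0.3], [-0.2, -1.6], [-0.0, 0.4], [0.6, 0.9], [-1.0, -0.5], [-1.6, -0.7], [-1.2, -0.4]]
[[ 0.498  -0.0429  0.0931]
 [ 0.4589 -0.0415  0.0896]
 [ 0.5421 -0.051   0.0087]
 [ 0.4157 -0.0551  0.0163]]
[[ 0.49988992 -0.04118015  0.091     ]
 [ 0.45790434 -0.04228057  0.091     ]
 [ 0.54422853 -0.05352268  0.017     ]
 [ 0.41427316 -0.05692877  0.017     ]]
press xy 0.055 [[ 0.47851722 -0.02723534  0.06      ]]
press xy 0.06 [[ 0.47864823 -0.03223362  0.06      ]]
slide mm [211.48900386 -86.16775126  -0.220153  ]
yaw left (tool z) -0.17468272690448614
[[170.10057988 191.62628589]
 [166.99795008 181.62885295]]
116 141
```

View pics/tip.png

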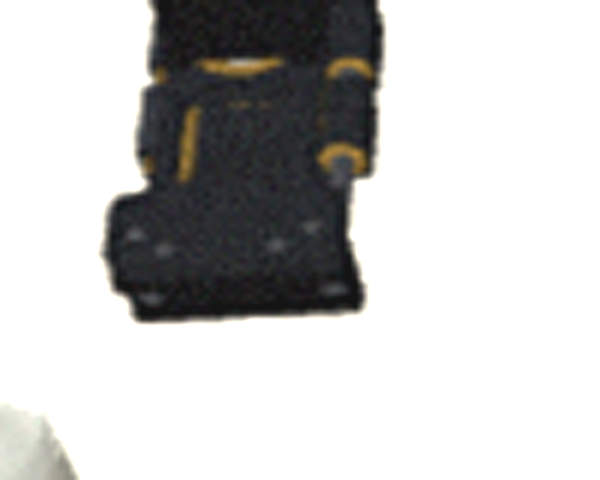

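The picture shows only the gripper's body end, with the tip hidden behind it, which is consistent with the measured height offset. I'll move over the tab and correct from the reading.

send_rows([
  {"claw":-1,"slide":[40,-16,0],"delta_rot":[0,0,-0.035]},
  {"claw":-1,"slide":[80,-32,10],"delta_rot":[0,0,-0.07]},
  {"claw":-1,"slide":[120,-48,25],"delta_rot":[0,0,-0.105]},
  {"claw":-1,"slide":[165,-67,40],"delta_rot":[0,0,-0.14]},
  {"claw":-1,"slide":[210,-86,60],"delta_rot":[0,0,-0.175]},
], grip_force=20)

```text
time: 13.8
position: [0.4783, -0.0321, 0.255]
tool_rot: [2.188, 2.252, 0.001]
ft_force: [0.8, 0.8, 0.3]
grip_width: 0.007
grip_force: 0.0
```

send_rows([
  {"claw":-1,"slide":[0,0,45],"delta_rot":[0,0,0]},
  {"claw":-1,"slide":[0,0,90],"delta_rot":[0,0,0]},
  {"claw":-1,"slide":[0,0,120],"delta_rot":[0,0,0]},
  {"claw":-1,"slide":[0,0,140],"delta_rot":[0,0,0]},
  {"claw":-1,"slide":[0,0,140],"delta_rot":[0,0,0]},
])

```text
time: 14.3
position: [0.4763, -0.0336, 0.1124]
tool_rot: [-2.186, -2.25, 0.004]
ft_force: [0.2, -0.3, 0.2]
grip_width: 0.002
grip_force: 0.0
```

Run:
```python
from h import *
s=ctrl.get_image("scene")
p,Rt,st=tool(); print(p,Rt.as_matrix().round(3).tolist(),np.round(st["ft_force"],1),st["time"])
x0,y0=200,130
im=cv2.convertScaleAbs(cv2.resize(s["color"][y0:y0+100,x0:x0+130],None,fx=6,fy=6,interpolation=cv2.INTER_CUBIC),alpha=2.5,beta=25)
for P,c in((p+Rt.apply([0,0,-.014]),(0,0,255)),([.4786,-.0302,.085],(0,255,0))):
    cv2.drawMarker(im,tuple(((proj(s,P)[0]-[x0,y0]+.5)*6).astype(int).tolist()),c,0,13,2)
cv2.imwrite("pics/overtab.png",im)
```

```text
[ 0.47778424 -0.03362044  0.11420357] [[-0.029, 1.0, -0.002], [1.0, 0.029, 0.001], [0.001, -0.002, -1.0]] [ 0.3  0.6 -0.1] 14.35
```

View pics/overtab.png

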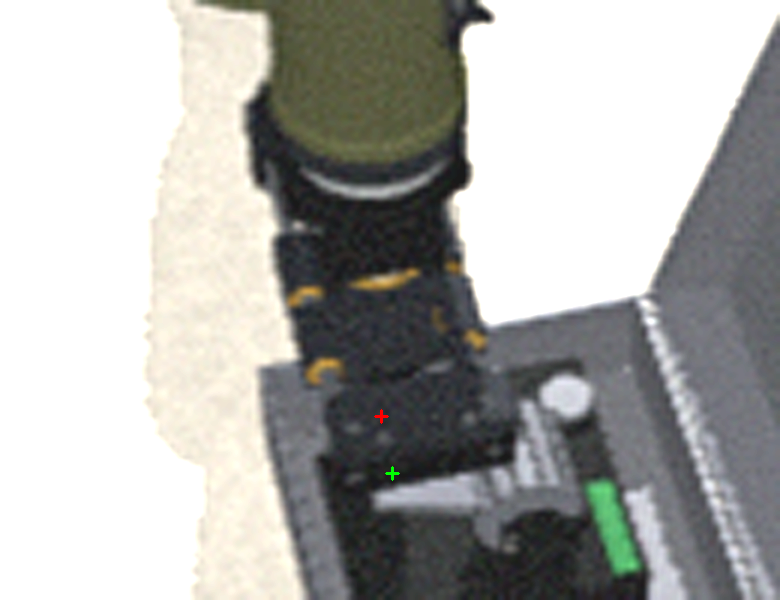

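The picture shows the gripper hovering over the tab, whose near edge is at about (370–470, 490), clear of the drum and lid. Now press slowly and watch the force.

send_rows([
  {"claw":-1,"slide":[0,0,12],"delta_rot":[0,0,0]},
  {"claw":-1,"slide":[0,0,22],"delta_rot":[0,0,0]},
  {"claw":-1,"slide":[0,0,32],"delta_rot":[0,0,0]},
  {"claw":-1,"slide":[0,0,36],"delta_rot":[0,0,0]},
  {"claw":-1,"slide":[0,0,40],"delta_rot":[0,0,0]},
])

```text
time: 14.85
position: [0.4783, -0.0341, 0.0744]
tool_rot: [2.187, 2.255, -0.002]
ft_force: [-1.4, -1.9, 6.0]
grip_width: 0.001
grip_force: 2.8
```

send_rows([
  {"claw":-1,"slide":[0,0,3],"delta_rot":[0,0,0]},
  {"claw":-1,"slide":[0,0,6],"delta_rot":[0,0,0]},
  {"claw":-1,"slide":[0,0,6],"delta_rot":[0,0,0]},
])

```text
time: 15.15
position: [0.4788, -0.0354, 0.0691]
tool_rot: [2.186, 2.253, -0.002]
ft_force: [-1.7, -3.6, 5.5]
grip_width: 0.008
grip_force: 2.7
```

send_rows([
  {"claw":-1,"slide":[0,0,4],"delta_rot":[0,0,0]},
  {"claw":-1,"slide":[0,0,8],"delta_rot":[0,0,0]},
  {"claw":-1,"slide":[0,0,12],"delta_rot":[0,0,0]},
  {"claw":-1,"slide":[0,0,12],"delta_rot":[0,0,0]},
])

```text
time: 15.55
position: [0.4793, -0.034, 0.0568]
tool_rot: [2.186, 2.255, 0.001]
ft_force: [0.9, -3.2, 5.1]
grip_width: 0.006
grip_force: 2.7
```

send_rows([
  {"claw":-1,"slide":[0,0,4],"delta_rot":[0,0,0]},
  {"claw":-1,"slide":[0,0,8],"delta_rot":[0,0,0]},
  {"claw":-1,"slide":[0,0,12],"delta_rot":[0,0,0]},
  {"claw":-1,"slide":[0,0,12],"delta_rot":[0,0,0]},
])

```text
time: 15.95
position: [0.479, -0.0341, 0.0447]
tool_rot: [2.186, 2.255, 0.001]
ft_force: [-0.7, -3.5, 5.4]
grip_width: 0.006
grip_force: 2.6
```

send_rows([
  {"claw":-1,"slide":[0,0,3],"delta_rot":[0,0,0]},
  {"claw":-1,"slide":[0,0,6],"delta_rot":[0,0,0]},
  {"claw":-1,"slide":[0,0,6],"delta_rot":[0,0,0]},
])

```text
time: 16.25
position: [0.4792, -0.0336, 0.0393]
tool_rot: [2.186, 2.255, 0.001]
ft_force: [-0.8, -2.5, 9.2]
grip_width: 0.006
grip_force: 4.8
```

send_rows([
  {"claw":-1,"slide":[0,0,2],"delta_rot":[0,0,0]},
  {"claw":-1,"slide":[0,0,4],"delta_rot":[0,0,0]},
  {"claw":-1,"slide":[0,0,4],"delta_rot":[0,0,0]},
])

```text
time: 16.55
position: [0.479, -0.033, 0.035]
tool_rot: [2.186, 2.256, 0.002]
ft_force: [0.6, -1.5, 5.0]
grip_width: 0.006
grip_force: 2.9
```

send_rows([
  {"claw":-1,"slide":[0,0,2],"delta_rot":[0,0,0]},
  {"claw":-1,"slide":[0,0,2],"delta_rot":[0,0,0]},
])

```text
time: 16.75
position: [0.479, -0.0326, 0.0331]
tool_rot: [2.186, 2.256, 0.002]
ft_force: [0.2, -0.1, 6.9]
grip_width: 0.008
grip_force: 3.1
```

send_rows([
  {"claw":-1,"slide":[0,0,2],"delta_rot":[0,0,0]},
  {"claw":-1,"slide":[0,0,2],"delta_rot":[0,0,0]},
])

```text
time: 16.95
position: [0.4791, -0.0322, 0.0313]
tool_rot: [-2.186, -2.256, -0.003]
ft_force: [-1.0, -0.1, 8.6]
grip_width: 0.007
grip_force: 4.1
```

send_rows([
  {"claw":-1,"slide":[0,0,1],"delta_rot":[0,0,0]},
  {"claw":-1,"slide":[0,0,1],"delta_rot":[0,0,0]},
])

```text
time: 17.15
position: [0.4791, -0.032, 0.0305]
tool_rot: [-2.186, -2.256, -0.003]
ft_force: [-1.0, -0.0, 9.7]
grip_width: 0.005
grip_force: 4.6
```

send_rows([
  {"claw":-1,"slide":[0,0,1],"delta_rot":[0,0,0]},
  {"claw":-1,"slide":[0,0,1],"delta_rot":[0,0,0]},
])

```text
time: 17.35
position: [0.4792, -0.0318, 0.0297]
tool_rot: [-2.185, -2.256, -0.003]
ft_force: [-1.7, 0.9, 10.7]
grip_width: 0.007
grip_force: 5.1
```

send_rows([
  {"claw":-1,"slide":[0,0,1],"delta_rot":[0,0,0]},
  {"claw":-1,"slide":[0,0,1],"delta_rot":[0,0,0]},
])

```text
time: 17.55
position: [0.4792, -0.0315, 0.0288]
tool_rot: [-2.185, -2.256, -0.003]
ft_force: [-2.2, 0.8, 12.3]
grip_width: -0.0
grip_force: 5.4
```

send_rows([
  {"claw":-1,"slide":[0,0,1],"delta_rot":[0,0,0]},
  {"claw":-1,"slide":[0,0,1],"delta_rot":[0,0,0]},
])

```text
time: 17.75
position: [0.4792, -0.0313, 0.0279]
tool_rot: [-2.185, -2.256, -0.003]
ft_force: [-1.5, 1.7, 13.1]
grip_width: 0.004
grip_force: 5.5
```

send_rows([
  {"claw":-1,"slide":[0,0,1],"delta_rot":[0,0,0]},
  {"claw":-1,"slide":[0,0,1],"delta_rot":[0,0,0]},
])

```text
time: 17.95
position: [0.4792, -0.031, 0.0269]
tool_rot: [-2.185, -2.256, -0.004]
ft_force: [-2.1, 1.7, 12.6]
grip_width: 0.008
grip_force: 5.4
```

send_rows([
  {"claw":-1,"slide":[0,0,1],"delta_rot":[0,0,0]},
  {"claw":-1,"slide":[0,0,1],"delta_rot":[0,0,0]},
])

```text
time: 18.15
position: [0.4793, -0.031, 0.0259]
tool_rot: [-2.185, -2.256, -0.004]
ft_force: [-1.0, 2.6, 12.1]
grip_width: 0.004
grip_force: 5.1
```

send_rows([
  {"claw":-1,"slide":[0,0,1],"delta_rot":[0,0,0]},
  {"claw":-1,"slide":[0,0,1],"delta_rot":[0,0,0]},
])

```text
time: 18.35
position: [0.4794, -0.0309, 0.0256]
tool_rot: [-2.185, -2.256, -0.003]
ft_force: [-4.6, 2.4, 18.3]
grip_width: 0.007
grip_force: 7.9
```

The force peaked at the third click (about 13 N), dipped, then rose at the end stop (18 N at z ≈ 0.0256, predicted 0.025). Last, I'll check numerically that the lid is at its stop and the push is steady.

Run:
```python
from h import *
s=ctrl.get_image("scene"); q=np.array([.5257,.0202,1.597])
for th in(1.6,1.72,1.85):
    c,n=np.cos(th),np.sin(th); f=lambda x,y,z:[.095+x*c+z*n,y,.06-x*n+z*c]
    print(th,proj(s,case2w(q,[f(-.24,.06,.02),f(-.24,-.06,.02)])).round(1).tolist(), "seen arm corner ~ (355,137)")
g=cv2.cvtColor(s["color"],cv2.COLOR_BGR2GRAY); ys,xs=np.where(g[100:220,345:420]<22); print("dark bar px: cols",xs.min()+345,xs.max()+345,"rows",ys.min()+100,ys.max()+100)
k=xs.argmax(); print("rightmost",xs[k]+345,ys[k]+100)
p,Rt,st=tool(); print(p,np.round(st["ft_force"],1),st["time"])
```

```text
1.6 [[331.4, 139.5], [347.2, 177.6]] seen arm corner ~ (355,137)
1.72 [[342.6, 138.8], [358.9, 176.7]] seen arm corner ~ (355,137)
1.85 [[353.9, 139.3], [370.7, 176.8]] seen arm corner ~ (355,137)
dark bar px: cols 345 373 rows 137 209
rightmost 373 174
[ 0.47940871 -0.03096388  0.02560894] [-3.9  2.4 19.2] 18.4
```

send_rows([
  {"claw":-1,"slide":[0,0,0],"delta_rot":[0,0,0]},
  {"claw":-1,"slide":[0,0,0],"delta_rot":[0,0,0]},
  {"claw":-1,"slide":[0,0,0],"delta_rot":[0,0,0]},
  {"claw":-1,"slide":[0,0,0],"delta_rot":[0,0,0]},
  {"claw":-1,"slide":[0,0,0],"delta_rot":[0,0,0]},
])

```text
time: 18.9
position: [0.4794, -0.0309, 0.0256]
tool_rot: [-2.185, -2.257, -0.003]
ft_force: [-3.7, 1.8, 19.1]
grip_width: 0.005
grip_force: 7.9
```

The lid bar is where 1.85 rad predicts, and the press is steady at 19 N.

```bash
python3 -c "
from bench import ctrl
print(ctrl.close_job())"
```

```text
the job is handed in; nothing more can be done
None
```

The lid is open and resting on its stop (about 1.85 rad), and the dial tab is held down past its third click, against the end stop, with a steady 19 N; the job was handed in at about 19 s with the bystanders untouched.

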